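# Square the frame up and hold the picture over it

### The job

Push the black frame, which lies on its face on the framing board, square and flush into the corner of the two fences and leave it there. Then lift the picture, which lies face down, off its felt rests (the brace across its back is the handhold), keeping it level all the way and never touching the frame with it, and finish while still holding it in the air, level and still, centred over the frame and lined up with it, about 10 cm above it, so that I can put the glue in. Do not disturb the brush jar, the tape roll or the paint tube.

Things in the scene. Friction and masses are not known exactly. Their poses are not given: they have to be found in the camera images.
- jig: grey framing board fixed to the bench, 285 mm (x) by 330 mm (y), 12 mm thick, position and yaw vary, on the left or the right of the bench; origin on the bench below it, fence_corner lies at x +95, y +130 mm from it. Two dark wooden fences on it, 26 mm high, 30 mm thick: the far one (+x side, 300 mm long) and the side one (+y side, the left as the robot sees it, 228 mm long)
- fence_corner (a point): where the fences' inner faces meet, at the level of the board's top (12 mm above the bench). Axes as the board's: +x points at the far fence (away from the robot), its inner face is the plane x = 0; +y points at the side fence (left), its inner face is the plane y = 0; z up. An 8 mm dust gap is left between the fences here
- frame_corner (a point): the outer corner of the frame that belongs in the fence corner (the frame's +x +y corner), on its underside; axes as the frame's. Flush in the corner it coincides with fence_corner and the axes agree. The wood is not slippery: if one corner of the frame binds on a fence, push nearer the end that lags
- frame_center (a point): centre of the loose picture frame, half-way up (19 mm above its underside). Black mitred moulding, raw wood back facing up, 170 mm along its x, 220 along y, 38 high; walls 19 mm wide, open in the middle (132 x 182 mm, a 6 mm lip at the bottom); about 0.36 kg. It starts 30 to 60 mm from its place in x and in y and up to 12 degrees askew, and slides on the board
- panel_center (a point): centre of the picture, half-way up (16 mm above its underside): a panel lying face down with a cradle of wooden strips on its back, 127 mm along its x, 178 along y, 32 high, about 0.28 kg, same both ways round; z up. The 4 mm panel is at the bottom, a rim of 18 mm wide strips stands on it. It starts on the rests, underside 20 mm above the bench
- brace_top (a point): middle of the top of the picture's brace, 16 mm above panel_center: a strip through the middle of the back along the picture's x, 22 mm wide in y, 28 mm high, top flush with the rim. On each side of it is an open recess 91 mm in x by 60 mm in y, 28 mm deep down to the panel's back. The picture balances about this point; axes as the picture's
- rests: two felt-topped wooden battens 150 mm long (x), 26 mm wide, 20 mm high, 116 mm apart (y), fixed to the bench, which carry the picture; origin on the bench between them. They are on the other side of the bench from the framing board
- jar: glass jar of brushes, 76 mm in diameter, 240 mm tall over the brushes; origin at its underside; leave alone
- tape: roll of blue tape lying flat, 96 mm in diameter, 24 mm high; origin at its underside; leave alone
- tube: paint tube lying on the bench, 116 mm long (x), 34 mm wide, 22 mm high; origin at its underside; leave alone

How it is judged (in metres and radians):
On the way, in this order (a step that is already met when the one before it is completed fails the run):
1. the frame is flush against both fences, flat on the board, while the picture still lies on its rests (x of frame_corner in the frame of fence_corner above -0.003 m and y of frame_corner in the frame of fence_corner above -0.003 m and z of frame_corner in the frame of fence_corner below 0.003 m and angle between the x axis of frame_corner and the x axis of fence_corner, either way round below 0.015 rad and z of panel_center in the frame of rests below 0.045 m), for 0.2 s.
2. the picture is lifted level, clear of its rests by 40 mm or more (z of panel_center in the frame of rests above 0.076 m and angle between panel_center's own z axis and vertical below 0.1 rad and contact force between panel and the fingers above 1 N), for 0.2 s.
At the end, for the whole second after the job is handed in: Frame flat, within 3 mm of both fences, square within 0.015 rad. The fingers hold the picture still, tilt under 0.06 rad, underside 60 to 150 mm above the frame's top, centred over the frame within 12 mm and parallel to it within 0.07 rad (x of frame_corner in the frame of fence_corner above -0.003 m and y of frame_corner in the frame of fence_corner above -0.003 m and z of frame_corner in the frame of fence_corner below 0.003 m and angle between the x axis of frame_corner and the x axis of fence_corner, either way round below 0.015 rad and z of panel_center in the frame of frame_center between 0.095 and 0.185 m and horizontal distance between panel_center and frame_center below 0.012 m and angle between the x axis of panel_center and the x axis of frame_center, either way round below 0.07 rad and angle between panel_center's own z axis and vertical below 0.06 rad and linear speed of panel below 0.02 m/s and angular speed of panel below 0.1 rad/s and contact force between panel and the fingers above 1 N and contact force between panel and frame below 0.2 N); the arm keeps its last pose, push and grip.
It fails at once if the picture is tilted more than 0.2 rad (angle between panel_center's own z axis and vertical above 0.2 rad).
It fails at once if the picture touches the frame (contact force between panel and frame above 0.5 N).
It fails at once if a bystander is moved more than 20 mm or the jar is tipped (distance of any of jar, tape, tube from where it was at the start of the episode above 0.02 m or angle between jar's own z axis and vertical above 0.3 rad).
It also fails if it takes over 69 s, if anything falls off the work surface, if the arm or the gripper's body presses on something with over 40 N, if the wrist force passes 120 N, or if a joint passes its speed limit or range.

### The arm

A 6-joint arm with a two-finger parallel gripper is mounted at the origin on the work surface. World frame = base frame: x ahead of the robot, y to its left, z up, the work surface at z = 0. Lengths are in mm, angles in rad, forces in N, time in s.
With the tool pointing down it reaches from about 350 to 775 mm from the base axis. Payload 7.3 kg.
Tool frame: the origin (TCP) lies on the centre line of the jaws, within the pads' length; the fingertips stand 22 mm ahead of it and the grasp point (between the pads) lies 3 mm ahead of it; z points along the fingers, y is the direction in which the jaws open and shut (so a half turn about z gives the same grasp; the last joint's range is limited). The gripper opens to 92 mm and grips with 3 to 60 N. Pads are 19 mm wide; open, the fingers measure 130 mm over their backs; the gripper's body (75 mm by 190 mm) begins 47 mm behind the grasp point.
Start: joints at [-1.288, 0.342, 1.524, -0, 1.275, -0.146], TCP at [218.308, -477.479, 228.641] pointing down, gripper open.
Joint ranges: [-2.53, 2.53], [-0.77, 2.02], [0.04, 2.7], [-1, 4.14], [0.28, 2.66], [-3.11, 3.11]. Speed limits (rad/s): [2.57, 2.57, 3.14, 3.14, 3.14, 3.14].

### API

Orientations are given as [roll, pitch, yaw] about the fixed x, y, z axes, in that order (R = Rz(yaw) Ry(pitch) Rx(roll)).
In Python, from plant import get_obs, capture, close_job gives the robot as it stands.
- The arm moves only by the tool carry_out, never from a script. Its arguments are lists of equal length, an entry for each row: "xyz": the shift along the tool's x, y, z scaled (see below), a list of three; "dr": the turn, a rotation vector about the tool's x, y, z scaled (see below), a list of three. A call has 1 to 8 rows; each row shifts and turns the commanded pose from where the row before left it, along the tool's axes as they then stand; what a row does not reach is not made up. The controller multiplies each number of a shift by 0.06 m and each number of a turn by 8 degrees. A row lasts 1/8 s, in which the tool goes at most 62.5 mm and 10.7 degrees, less where a joint would pass 70% of its speed; a pose out of reach is approached as far as the arm can. A call with a number of a shift or a turn outside -1 to 1 is refused whole. A call with a gripper value outside its range is refused whole. "gripper" is the gripper's target within -1 to 1 (fully open at 1, half-way at 0, shut at -1), set as the call begins (left out, the last holds). The fingers move at their own pace and stop on an object; the grip force is fixed at half the most. Time passes only in rows, so rows that do not move let the fingers close. It gives the time, the measured TCP pose, the force and the opening at its end, in the units of the state.
- get_obs(): the state, without advancing time (a new reading comes with each control period).
- capture(name): name is "scene" or "top"; returns a dict with "image" (384x512x3 uint8, blue, green, red), "fx", "fy", "cx", "cy" (pixels), "pose" (4x4, takes a point from camera to world coordinates). Camera axes: x right, y up, looking along -z (the intrinsics and any distortion apply to the point x, -y, -z); pixel columns grow to the right and rows downward; lengths in mm; the calibration is good to about 2 mm. A picture is of the moment at which its call begins. There is no depth.
- close_job(): hands the job in, once; it reports no verdict.
The state is a dict: "time": time; "joint_positions": joint angles; "dq": joint speeds; "tau": joint torques, N m; "tool_pos": TCP position; "tcp_rot": TCP orientation; "contact_force": force on the tool from outside, world axes, zero at the start; "moment": the same for the moment, N m; "grip_width": finger opening in mm.
Only numpy, scipy, OpenCV 4.12 (cv2) and the standard library are available. Lean on these libraries where they do the work, as an engineer would, in place of code of your own. Each camera call takes 0.05 s, during which the arm holds its last target.

## Working session

There is one attempt and no reset: what is moved stays moved. The work goes in short steps, Python scripts to look and compute and a tool call to move; the robot and the scene stay as the last step left them, time stands still between calls to the robot, and variables do not carry over. Pictures are saved under pics/ and viewed, and the job is handed in when it is done.

Besides the shell and the picture viewer there is one more tool, called after "Emit:" as a command line: name --argument value ..., lists and objects as JSON in quotes. carry_out: Moves the arm, as the interface text tells. Shifts and turns lie within -1 to 1; 1 stands for 0.06 m of shift or 8 degrees of turn. Its arguments: {"type":"object","properties":{"xyz":{"type":"array"},"dr":{"type":"array"},"gripper":{"type":"number"}},"required":["xyz","dr"]}

```bash
mkdir -p pics; ls; python3 - <<'E'
from plant import get_obs, capture
import cv2,numpy as np
print(get_obs())
for n in("scene","top"):
    c=capture(n); cv2.imwrite(f"pics/{n}0.png",c["image"]); print({k:(np.round(v,3).tolist() if k!="image" else 0) for k,v in c.items()})
E
```

```text
pics
{'time': 0.0, 'joint_positions': array([-1.28798763e+00,  3.42713385e-01,  1.52503613e+00,  1.20978817e-05,
        1.27539526e+00, -1.45972672e-01]), 'dq': array([-0.00107723, -0.00075914,  0.00262709, -0.00085331,  0.00050831,
        0.00060667]), 'tau': array([-7.19100171e-05, -4.31237555e+01, -2.44226557e+01,  7.18872109e-02,
        5.59757254e-02, -1.17280642e-04]), 'tool_pos': array([ 218.19590831, -477.05668955,  227.94313825]), 'tcp_rot': array([-3.14005872e+00, -2.37208964e-04,  4.28777656e-01]), 'contact_force': array([-0.35086794, -0.61422082,  0.28230455]), 'moment': array([-0.05144959, -0.02892939,  0.01518365]), 'grip_width': 91.50708351711005}
{'image': 0, 'fx': 410.742, 'fy': 410.742, 'cx': 259.571, 'cy': 186.017, 'pose': [[-0.815, -0.415, 0.403, 925.556], [0.579, -0.57, 0.583, 542.751], [-0.013, 0.709, 0.705, 692.594], [0.0, 0.0, 0.0, 1.0]]}
{'image': 0, 'fx': 497.724, 'fy': 497.724, 'cx': 257.67, 'cy': 197.845, 'pose': [[0.023, 0.986, -0.165, 377.73], [-1.0, 0.025, 0.011, 25.853], [0.015, 0.165, 0.986, 1259.33], [0.0, 0.0, 0.0, 1.0]]}
```

View pics/scene0.png

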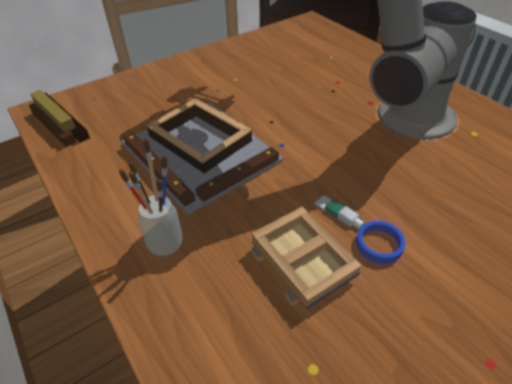

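View pics/top0.png

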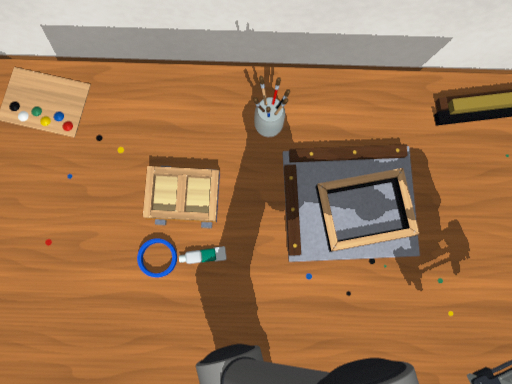

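The top view shows the board with its fences at about (350,205), the askew frame at (368,209), the picture at (181,194), the jar at (270,118), the tape at (157,257) and the tube at (203,256). Next I'll zoom in and segment.

```bash
cat > h.py <<'E'
import numpy as np,cv2
from plant import get_obs,capture
def ray(c,u,v):
    P=c["pose"];d=P[:3,:3]@np.array([(u-c["cx"])/c["fx"],-(v-c["cy"])/c["fy"],-1.0]);return P[:3,3],d
def onz(c,u,v,z):
    o,d=ray(c,u,v);return o+d*(z-o[2])/d[2]
def proj(c,p):
    P=c["pose"];q=P[:3,:3].T@(np.asarray(p,float)-P[:3,3]);return np.array([c["cx"]+c["fx"]*q[0]/-q[2],c["cy"]-c["fy"]*q[1]/-q[2]])
E
python3 - <<'E'
import cv2
im=cv2.imread("pics/top0.png")
a=im[135:275,270:430]; cv2.imwrite("pics/t_jig.png",cv2.resize(a,None,fx=4.3,fy=4.3,interpolation=cv2.INTER_CUBIC))
a=im[145:280,130:240]; cv2.imwrite("pics/t_pic.png",cv2.resize(a,None,fx=4.4,fy=4.4,interpolation=cv2.INTER_CUBIC))
hsv=cv2.cvtColor(im,cv2.COLOR_BGR2HSV)
for n,(x,y) in dict(table=(250,220),frame=(385,178),frame2=(330,230),rim=(182,170),brace=(184,192),fence=(330,153),board=(310,220),fence2=(292,190)).items(): print(n,hsv[y-1:y+2,x-1:x+2].reshape(-1,3).mean(0).round())
E
```

```text
table [ 14. 165. 102.]
frame [ 15. 109.  93.]
frame2 [ 17. 110. 230.]
rim [ 16. 115. 209.]
brace [ 15. 114. 198.]
fence [ 12. 155.  86.]
board [111.  24. 174.]
fence2 [ 13. 155.  50.]
```

View pics/t_jig.png

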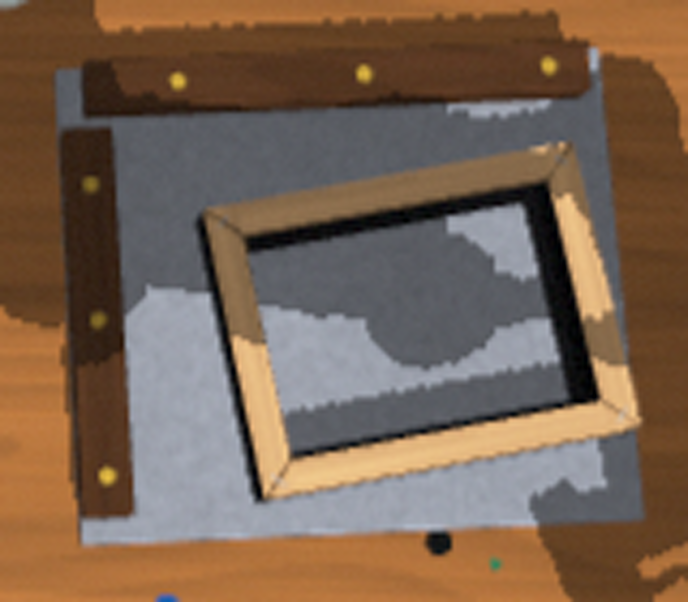

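View pics/t_pic.png

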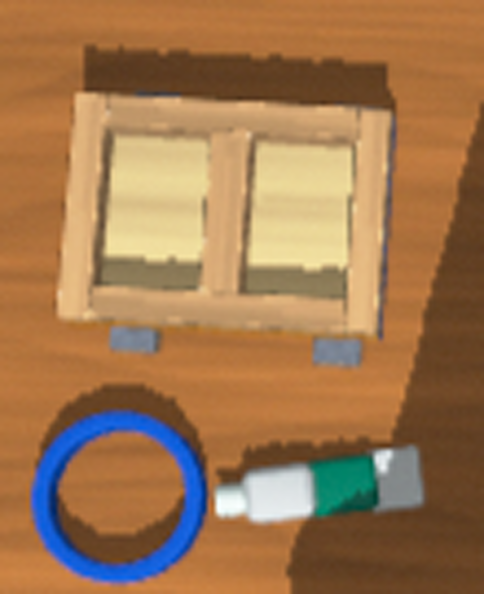

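```bash
python3 - <<'E'
from h import *
c=capture("top"); im=c["image"]; S=8
x0,y0=270,130
a=cv2.resize(im[y0:275,x0:430],None,fx=S,fy=S,interpolation=cv2.INTER_CUBIC)
h=cv2.cvtColor(a,cv2.COLOR_BGR2HSV)
px=lambda X:(np.asarray(X,float)+0.5)/S-0.5+np.array([x0,y0])
w=lambda X,z:np.array([onz(c,*p,z)[:2] for p in px(X)])
fr=((h[...,1]>65)&(h[...,1]<138)&(h[...,2]>60)).astype(np.uint8)
fr=cv2.morphologyEx(fr,cv2.MORPH_OPEN,np.ones((13,13)))
fr=cv2.morphologyEx(fr,cv2.MORPH_CLOSE,np.ones((9,9)))
cs,_=cv2.findContours(fr,cv2.RETR_EXTERNAL,cv2.CHAIN_APPROX_NONE)
k=max(cs,key=cv2.contourArea)
W=w(k[:,0],50).astype(np.float32)
r=cv2.minAreaRect(W);print("frame rect",r)
bd=((h[...,1]<60)).astype(np.uint8)
vis=a.copy();cv2.drawContours(vis,[k],-1,(0,0,255),2)
cs,_=cv2.findContours(bd,cv2.RETR_EXTERNAL,cv2.CHAIN_APPROX_NONE);cv2.drawContours(vis,cs,-1,(255,0,255),1)
cv2.imwrite("pics/m1.png",cv2.resize(vis,(700,634)))
# inner fence lines: for columns below far fence: first board row scanning up from known board rows
def scan_v(cols,start,z):
    out=[]
    for u in cols:
        v=start
        while bd[v,u]: v-=1
        out.append((u,v+.5))
    return w(out,z)
def scan_h(rows,start,z):
    out=[]
    for v in rows:
        u=start
        while bd[v,u]: u-=1
        out.append((u+.5,v))
    return w(out,z)
def fit(P):
    vx,vy,x,y=cv2.fitLine(P.astype(np.float32),cv2.DIST_HUBER,0,.01,.01).ravel()
    res=np.abs((P-[x,y])@np.array([-vy,vx]));return np.array([x,y]),np.array([vx,vy]),res.mean(),res.max()
cv2.imwrite("/tmp/bd.png",bd*255)
far=scan_v(range(int((310-x0)*S),int((370-x0)*S),6),int((163-y0)*S),12)
side=scan_h(range(int((175-y0)*S),int((235-y0)*S),6),int((305-x0)*S),38)
# robust
for n,P in(("far",far),("side",side)):
    p,d,m,mx=fit(P);print(n,p,d,"ang",np.degrees(np.arctan2(d[1],d[0])),m,mx)
    if n=="far":A=(p,d)
    else:B=(p,d)
t=np.linalg.solve(np.stack([A[1],-B[1]],1),B[0]-A[0]);print("corner",A[0]+t[0]*A[1])
print("frame box",cv2.boxPoints(r).round(1).tolist())
E
```

```text
frame rect ((560.5364990234375, -259.252197265625), (172.0781707763672, 224.10107421875), 12.115434646606445)
far [ 691.81036 -195.94057] [ 0.06757383 -0.9977143 ] ang -86.12535 0.2852926315299643 0.6845428718052061
side [578.80225 -87.02693] [0.99773484 0.06726952] ang 3.8571725 0.19092948216868888 0.5182474139109421
corner [683.9536   -79.937386]
frame box [[452.8999938964844, -167.8000030517578], [499.8999938964844, -386.8999938964844], [668.2000122070312, -350.70001220703125], [621.0999755859375, -131.60000610351562]]
```

View pics/m1.png

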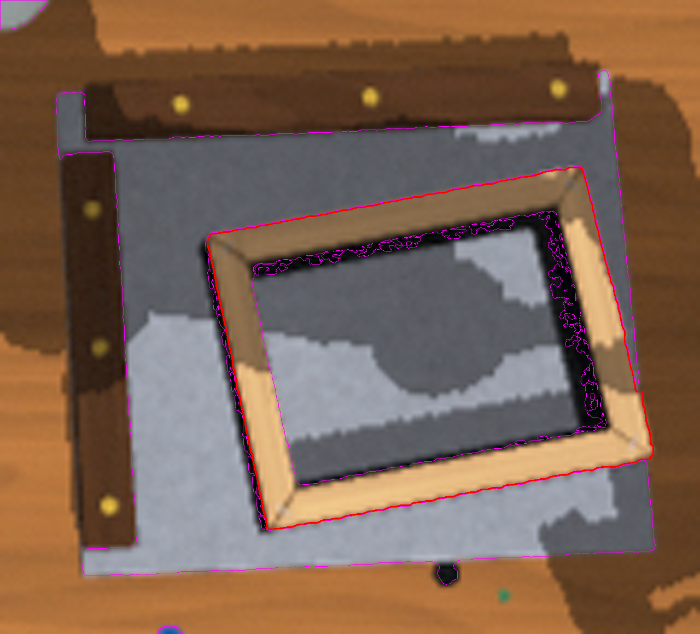

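```bash
cat > pic.py <<'E'
from h import *
def rim(c,crop,z,name=None,S=8,smax=135):
    x0,y0,x1,y1=crop
    a=cv2.resize(c["image"][y0:y1,x0:x1],None,fx=S,fy=S,interpolation=cv2.INTER_CUBIC)
    h=cv2.cvtColor(a,cv2.COLOR_BGR2HSV)
    m=((h[...,1]>55)&(h[...,1]<smax)&(h[...,2]>60)&(h[...,0]<30)).astype(np.uint8)
    m=cv2.morphologyEx(m,cv2.MORPH_OPEN,np.ones((13,13)));m=cv2.morphologyEx(m,cv2.MORPH_CLOSE,np.ones((9,9)))
    cs,_=cv2.findContours(m,cv2.RETR_EXTERNAL,cv2.CHAIN_APPROX_NONE);k=max(cs,key=cv2.contourArea)
    W=np.array([onz(c,*p,z)[:2] for p in (k[:,0]+.5)/S-.5+np.array([x0,y0])],np.float32)
    r=cv2.minAreaRect(W)
    v=a.copy();cv2.drawContours(v,[k],-1,(0,0,255),2)
    if name: cv2.imwrite(name,cv2.resize(v,None,fx=.6,fy=.6))
    return r,k
E
python3 - <<'E'
from pic import *
c=capture("top")
r,k=rim(c,(130,145,240,235),52,"pics/m2.png")
print(r,cv2.boxPoints(r).round(1).tolist())
# jar base and top, tube, tape pixel->world
for n,u,v,z in(("jar rim",270,103,120),("jar base low",270,135,0),("tape",157,257,24),("tubeR",226,255,11),("tubeL",180,258,11)): print(n,onz(c,u,v,z).round())
E
```

```text
((587.2901611328125, 200.28555297851562), (182.01771545410156, 134.3461151123047), 88.21328735351562) [[517.2999877929688, 111.4000015258789], [651.5999755859375, 107.19999694824219], [657.2999877929688, 289.20001220703125], [523.0, 293.29998779296875]]
jar rim [800. -11. 120.]
jar base low [757. -16.   0.]
tape [431. 256.  24.]
tubeR [441.  88.  11.]
tubeL [431. 202.  11.]
```

View pics/m2.png

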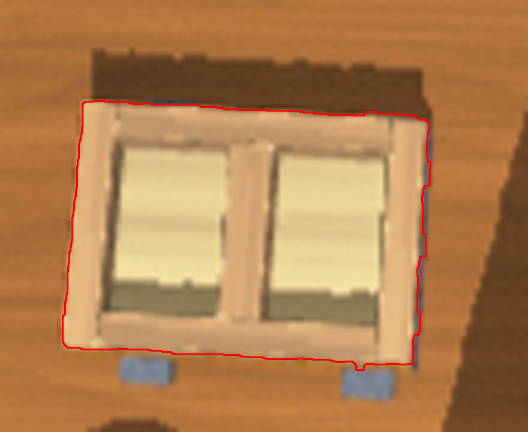

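```bash
cat > plan.py <<'E'
import numpy as np,sys
from scipy.spatial.transform import Rotation as R
from plant import get_obs
def plan(pos,yaw,n,level=True):
    o=get_obs();p=np.array(o["tool_pos"]);r=R.from_euler("xyz",o["tcp_rot"])
    T=R.from_euler("xyz",[np.pi,0,np.radians(yaw)])
    p0=p.copy();rv=(r.inv()*T).as_rotvec()
    X=[];D=[]
    for i in range(n):
        tgt=p0+(np.array(pos)-p0)*(i+1)/n
        d=r.inv().apply(tgt-p)/60; d=np.round(d,2)+0
        w=np.round(rv/n/np.radians(8),2)+0
        X.append(d.tolist());D.append(w.tolist())
        p=p+r.apply(d*60); r=r*R.from_rotvec(w*np.radians(8))
    print("xyz",X);print("dr",D);print("end",p.round(1),np.degrees(r.as_euler("xyz")).round(2),"max",np.abs(X).max(),np.abs(D).max())
    print("now",p0.round(1),np.degrees(o["tcp_rot"]).round(2),"t",round(o["time"],2))
if __name__=="__main__":
    a=[float(x) for x in sys.argv[1:]];plan(a[:3],a[3],int(a[4]))
E
python3 plan.py 487 -275 120 102.1 12
```

```text
xyz [[0.46, -0.1, 0.15], [0.46, -0.05, 0.15], [0.47, 0.01, 0.15], [0.46, 0.05, 0.15], [0.46, 0.11, 0.15], [0.43, 0.16, 0.15], [0.42, 0.21, 0.15], [0.39, 0.26, 0.15], [0.36, 0.29, 0.15], [0.33, 0.34, 0.15], [0.28, 0.37, 0.15], [0.25, 0.4, 0.16]]
dr [[0.0, 0.0, -0.81], [0.0, 0.0, -0.81], [0.0, 0.0, -0.81], [0.0, 0.0, -0.81], [0.0, 0.0, -0.81], [0.0, 0.0, -0.81], [0.0, 0.0, -0.81], [0.0, 0.0, -0.81], [0.0, 0.0, -0.81], [0.0, 0.0, -0.81], [0.0, 0.0, -0.81], [0.0, 0.0, -0.81]]
end [ 487.  -274.7  119.7] [-1.8000e+02 -5.0000e-02  1.0233e+02] max 0.47 0.81
now [ 218.2 -477.3  228.2] [-1.7995e+02 -1.0000e-02  2.4570e+01] t 0.2
```

Emit:
carry_out --xyz '[[0.46,-0.1,0.15],[0.46,-0.05,0.15],[0.47,0.01,0.15],[0.46,0.05,0.15],[0.46,0.11,0.15],[0.43,0.16,0.15],[0.42,0.21,0.15],[0.39,0.26,0.15]]' --dr '[[0,0,-0.81],[0,0,-0.81],[0,0,-0.81],[0,0,-0.81],[0,0,-0.81],[0,0,-0.81],[0,0,-0.81],[0,0,-0.81]]' --gripper 1

```text
time: 1.2
tool_pos: [398.3, -342.3, 156.2]
tcp_rot: [-3.141, -0.0, 1.337]
contact_force: [0.5, 0.1, 0.2]
grip_width: 91.8
```

Emit:
carry_out --xyz '[[0.36,0.29,0.15],[0.33,0.34,0.15],[0.28,0.37,0.15],[0.25,0.4,0.16],[0,0,0]]' --dr '[[0,0,-0.81],[0,0,-0.81],[0,0,-0.81],[0,0,-0.81],[0,0,0]]'

```text
time: 1.82
tool_pos: [487.7, -273.6, 119.0]
tcp_rot: [-3.141, -0.001, 1.788]
contact_force: [-0.0, -0.1, 0.2]
grip_width: 91.8
```

```bash
python3 plan.py 487 -275 44 102.1 4; python3 -c "
from h import *
for n in('top','scene'): cv2.imwrite(f'pics/{n}1.png',capture(n)['image'])"
```

```text
xyz [[-0.01, 0.0, 0.31], [0.0, -0.01, 0.32], [-0.01, 0.0, 0.31], [0.0, 0.0, 0.31]]
dr [[0.0, 0.0, 0.01], [0.0, 0.0, 0.01], [0.0, 0.0, 0.01], [0.0, 0.0, 0.01]]
end [ 487.2 -274.8   44. ] [-1.7994e+02 -8.0000e-02  1.0215e+02] max 0.32 0.01
now [ 487.7 -273.6  119. ] [-1.7994e+02 -8.0000e-02  1.0247e+02] t 1.82
```

View pics/scene1.png

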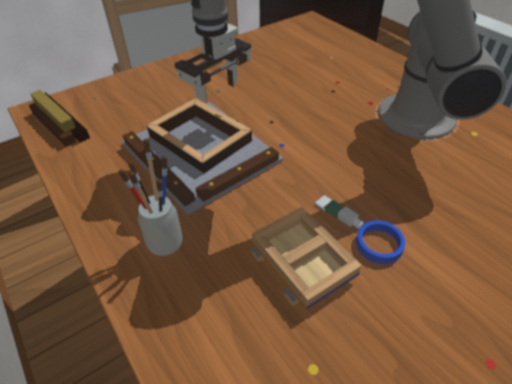

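```bash
python3 -c "
from h import *
c=capture('scene')
for p in [(487.7,-273.6,97),(453,-168,50),(500,-387,50),(668,-351,50),(621,-132,50),(684,-80,12)]: print(p,proj(c,p).round())"
```

```text
(487.7, -273.6, 97) [218. 100.]
(453, -168, 50) [253. 129.]
(500, -387, 50) [195.  98.]
(668, -351, 50) [146. 125.]
(621, -132, 50) [203. 162.]
(684, -80, 12) [192. 198.]
```

Projecting the measured frame corners into the scene view lands on the frame, at (250,128), (195,100) and (203,160), so the two views agree. I'll descend over the near wall and grip it.

Emit:
carry_out --xyz '[[-0.01,0.0,0.31],[0.0,-0.01,0.32],[-0.01,0.0,0.31],[0.0,0.0,0.31],[0,0,0]]' --dr '[[0,0,0.01],[0,0,0.01],[0,0,0.01],[0,0,0.01],[0,0,0]]'

```text
time: 2.6
tool_pos: [485.5, -276.7, 44.3]
tcp_rot: [-3.14, -0.002, 1.778]
contact_force: [-0.0, -0.3, -0.2]
grip_width: 91.8
```

Emit:
carry_out --xyz '[[0,0,0],[0,0,0],[0,0,0],[0,0,0],[0,0,0],[0,0,0]]' --dr '[[0,0,0],[0,0,0],[0,0,0],[0,0,0],[0,0,0],[0,0,0]]' --gripper -1

```text
time: 3.35
tool_pos: [486.7, -276.3, 45.0]
tcp_rot: [-3.142, 0.0, 1.78]
contact_force: [0.0, 0.3, -0.5]
grip_width: 36.1
```

Emit:
carry_out --xyz '[[0,0,0],[0,0,0],[0,0,0],[0,0,0]]' --dr '[[0,0,0],[0,0,0],[0,0,0],[0,0,0]]'

```text
time: 3.85
tool_pos: [486.8, -276.4, 45.0]
tcp_rot: [3.141, 0.0, 1.78]
contact_force: [0.9, 0.2, -0.2]
grip_width: 18.9
```

```bash
python3 plan.py 523.9 -210.3 45 93.87 8
```

```text
xyz [[0.12, 0.1, 0.0], [0.12, 0.11, 0.0], [0.12, 0.1, 0.0], [0.13, 0.09, 0.0], [0.12, 0.1, 0.0], [0.13, 0.09, 0.0], [0.13, 0.09, 0.0], [0.13, 0.09, 0.0]]
dr [[0.0, 0.0, 0.13], [0.0, 0.0, 0.13], [0.0, 0.0, 0.13], [0.0, 0.0, 0.13], [0.0, 0.0, 0.13], [0.0, 0.0, 0.13], [0.0, 0.0, 0.13], [0.0, 0.0, 0.13]]
end [ 523.8 -210.2   45. ] [1.7999e+02 1.0000e-02 9.3690e+01] max 0.13 0.13
now [ 486.8 -276.4   45. ] [1.7999e+02 1.0000e-02 1.0201e+02] t 3.85
```

Emit:
carry_out --xyz '[[0.12,0.1,0.0],[0.12,0.11,0.0],[0.12,0.1,0.0],[0.13,0.09,0.0],[0.12,0.1,0.0],[0.13,0.09,0.0],[0.13,0.09,0.0],[0.13,0.09,0.0]]' --dr '[[0,0,0.13],[0,0,0.13],[0,0,0.13],[0,0,0.13],[0,0,0.13],[0,0,0.13],[0,0,0.13],[0,0,0.13]]'

```text
time: 4.85
tool_pos: [524.0, -209.7, 45.0]
tcp_rot: [-3.142, 0.0, 1.634]
contact_force: [-1.8, -0.9, -0.2]
grip_width: 18.3
```

Emit:
carry_out --xyz '[[0,0,0],[0,0,0]]' --dr '[[0,0,0],[0,0,0]]'

```text
time: 5.1
tool_pos: [524.0, -209.9, 45.0]
tcp_rot: [3.141, -0.0, 1.636]
contact_force: [1.2, 0.7, -1.0]
grip_width: 18.5
```

```bash
python3 -c "
from h import *
c=capture('top');cv2.imwrite('pics/t2.png',cv2.resize(c['image'][130:275,270:430],None,fx=4.3,fy=4.3,interpolation=cv2.INTER_CUBIC))"
```

```text
(no output)
```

View pics/t2.png

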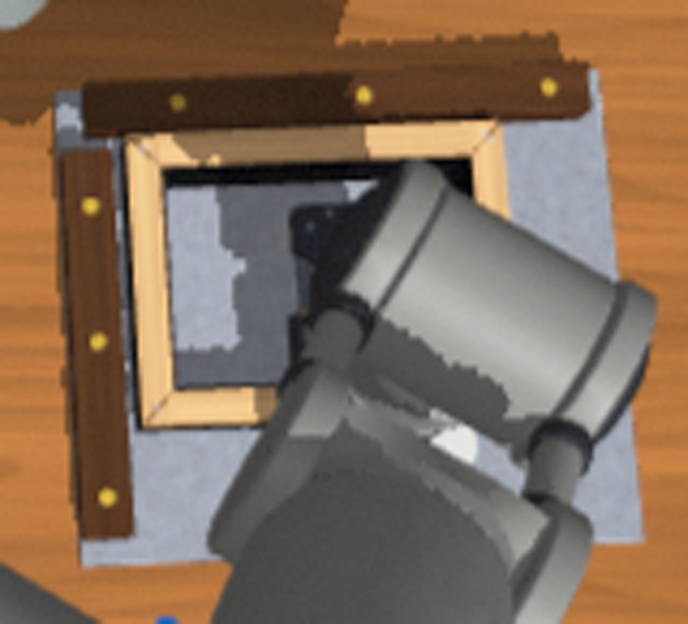

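The frame is now nearly square and about 8 mm short of both fences. I'll advance in small steps while watching the force.

Emit:
carry_out --xyz '[[0,0.04,0],[0,0.04,0],[0,0.03,0],[0,0,0]]' --dr '[[0,0,0],[0,0,0],[0,0,0],[0,0,0]]'

```text
time: 5.65
tool_pos: [530.2, -210.0, 45.0]
tcp_rot: [-3.141, 0.0, 1.635]
contact_force: [-4.5, 0.3, 2.4]
grip_width: 18.4
```

Emit:
carry_out --xyz '[[0.04,0,0],[0.04,0,0],[0.03,0,0],[0,0,0]]' --dr '[[0,0,0],[0,0,0],[0,0,0],[0,0,0]]'

```text
time: 6.15
tool_pos: [529.2, -204.7, 45.0]
tcp_rot: [-3.14, 0.002, 1.635]
contact_force: [-6.9, -6.4, 1.7]
grip_width: 18.5
```

Emit:
carry_out --xyz '[[0.02,0.02,0],[0.02,0.02,0],[0,0,0],[0,0,0]]' --dr '[[0,0,0],[0,0,0],[0,0,0],[0,0,0]]'

```text
time: 6.65
tool_pos: [529.2, -204.1, 45.0]
tcp_rot: [-3.136, 0.004, 1.635]
contact_force: [-16.4, -15.5, 5.3]
grip_width: 18.6
```

```bash
python3 -c "
from h import *
print(get_obs()['moment'],get_obs()['contact_force'])
c=capture('top');cv2.imwrite('pics/t3.png',cv2.resize(c['image'][145:255,275:415],None,fx=5.5,fy=5.5,interpolation=cv2.INTER_CUBIC))
c=capture('scene');cv2.imwrite('pics/s3.png',cv2.resize(c['image'][90:215,110:290],None,fx=4.3,fy=4.3,interpolation=cv2.INTER_CUBIC))"
```

```text
[-2.74316235  2.65417427 -0.09764156] [-16.36953289 -15.51759738   5.31582708]
```

View pics/t3.png

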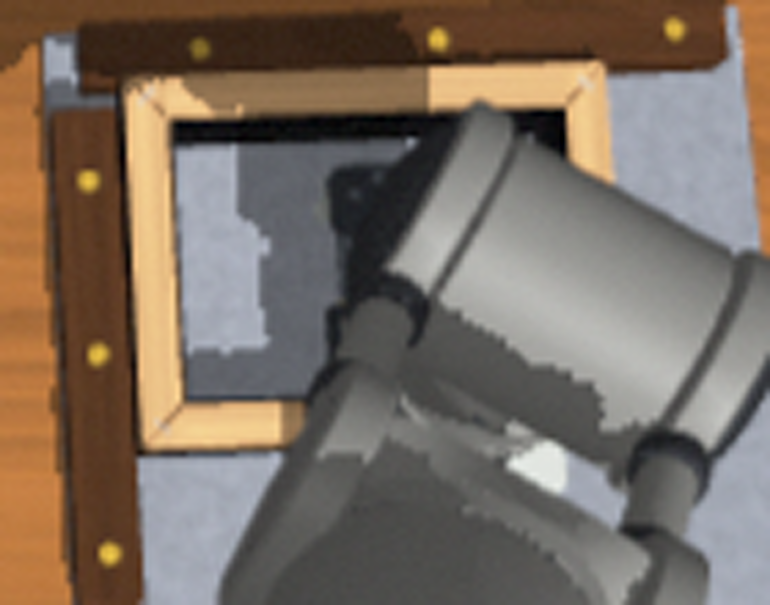

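View pics/s3.png

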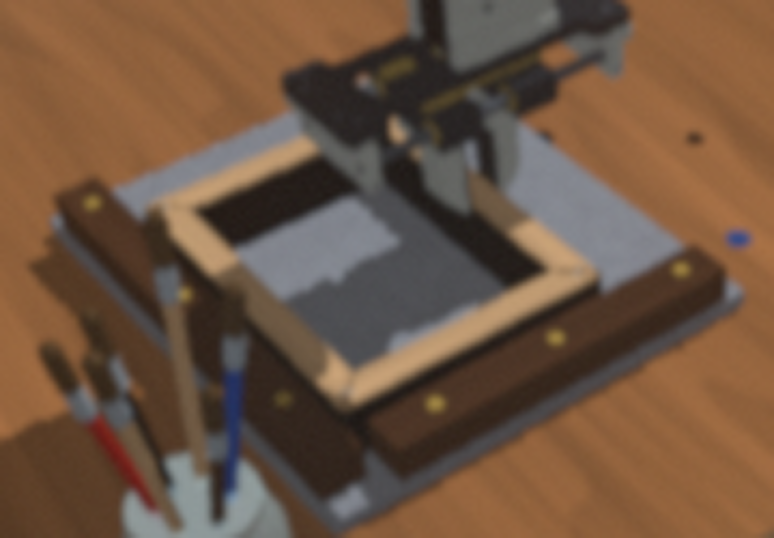

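Emit:
carry_out --xyz '[[-0.02,-0.02,0],[-0.01,-0.01,0],[0,0,0]]' --dr '[[0,0,0],[0,0,0],[0,0,0]]'

```text
time: 7.12
tool_pos: [529.2, -204.2, 45.0]
tcp_rot: [-3.139, 0.002, 1.635]
contact_force: [-8.2, -7.3, 3.1]
grip_width: 18.1
```

Emit:
carry_out --xyz '[[0,0,0],[0,0,0],[0,0,0]]' --dr '[[0,0,0],[0,0,0],[0,0,0]]' --gripper -0.2

```text
time: 7.5
tool_pos: [531.0, -202.4, 45.1]
tcp_rot: [3.141, 0.0, 1.635]
contact_force: [-0.2, 0.1, 1.1]
grip_width: 36.3
```

Emit:
carry_out --xyz '[[0,0,-0.4],[0,0,-0.6],[-0.7,0,-0.5],[-1,0,0],[-1,0,0]]' --dr '[[0,0,0],[0,0,0],[0,0,0],[0,0,0],[0,0,0]]'

```text
time: 8.12
tool_pos: [541.7, -365.6, 136.0]
tcp_rot: [3.14, 0.001, 1.636]
contact_force: [1.4, -1.0, -0.1]
grip_width: 36.9
```

```bash
python3 - <<'E'
from pic import *
c=capture('top');cv2.imwrite('pics/t4.png',cv2.resize(c['image'][145:255,275:415],None,fx=5.5,fy=5.5,interpolation=cv2.INTER_CUBIC))
c=capture('scene');cv2.imwrite('pics/s4.png',cv2.resize(c['image'][90:215,110:290],None,fx=4.3,fy=4.3,interpolation=cv2.INTER_CUBIC))
E
```

```text
(no output)
```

View pics/t4.png

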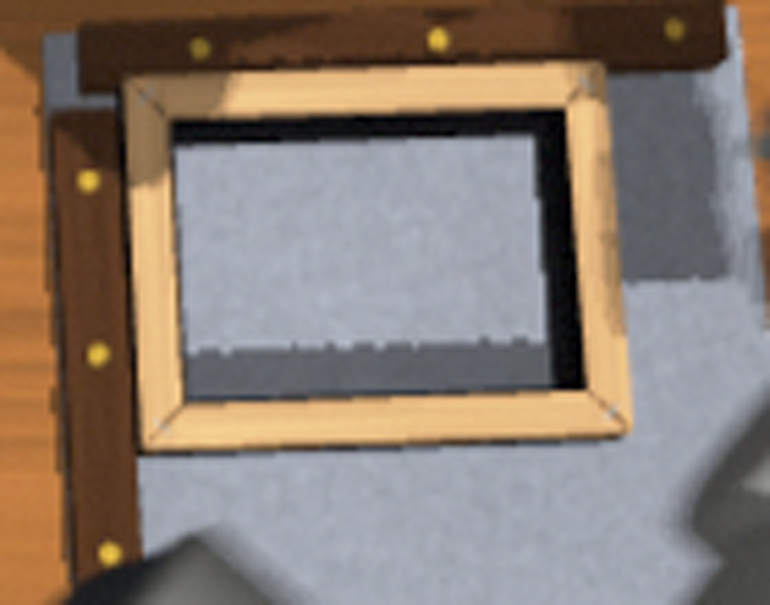

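View pics/s4.png

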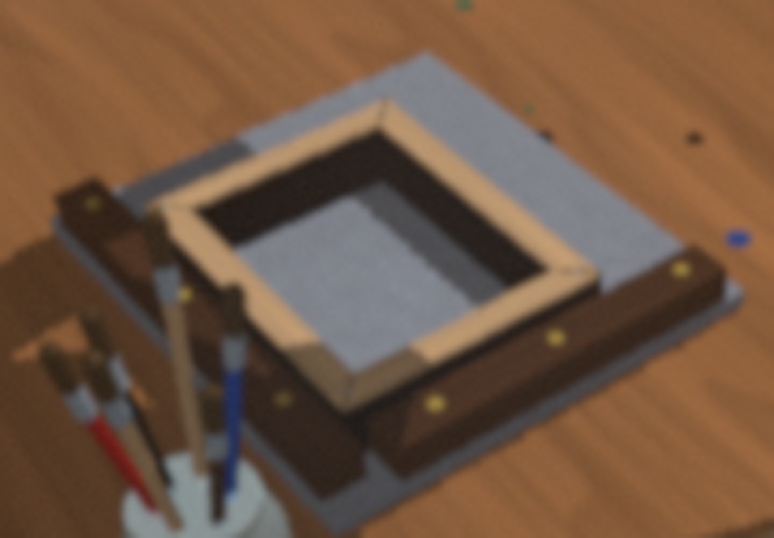

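```bash
cat >> pic.py <<'E'
def sides(c,crop,z,smax=135,S=8,name=None,trim=.15):
    r,k=rim(c,crop,z,name,S,smax)
    W=np.array([onz(c,*p,z)[:2] for p in (k[:,0]+.5)/S-.5+np.array(crop[:2])])
    b=cv2.boxPoints(r);out=[]
    for i in range(4):
        A,B=b[i],b[(i+1)%4];L=np.linalg.norm(B-A);t=(B-A)/L;n=np.array([-t[1],t[0]])
        s=(W-A)@t/L;d=np.abs((W-A)@n);q=W[(s>trim)&(s<1-trim)&(d<8)]
        vx,vy,x,y=cv2.fitLine(q.astype(np.float32),cv2.DIST_HUBER,0,.01,.01).ravel()
        out.append((np.array([x,y]),np.array([vx,vy])))
        print("side",q.mean(0).round(1),"ang",round(float(np.degrees(np.arctan(vy/vx)) if abs(vx)>abs(vy) else -np.degrees(np.arctan(vx/vy))),2))
    X=[]
    for i in range(4):
        (p,d),(q,e)=out[i],out[(i+1)%4];t=np.linalg.solve(np.stack([d,-e],1),q-p);X.append(p+t[0]*d)
    X=np.array(X);print("corners",X.round(1).tolist(),"center",X.mean(0).round(1),"size",[round(float(np.linalg.norm(X[i]-X[i-1])),1) for i in range(4)])
    return X
E
python3 - <<'E'
from pic import *
c=capture('top')
sides(c,(285,145,400,240),50,name="pics/m4.png")
sides(c,(130,145,240,235),52)
E
```

```text
side [ 517.3 -202.9] ang 3.39
side [ 610.2 -308.4] ang 2.82
side [ 690.5 -192.5] ang 3.5
side [597.1 -87.4] ang 3.13
corners [[523.7999877929688, -312.70001220703125], [697.4000244140625, -304.1000061035156], [683.7999877929688, -82.69999694824219], [510.70001220703125, -92.0999984741211]] center [ 603.9 -197.9] size [220.9, 173.8, 221.9, 173.4]
side [583.7 111.4] ang -1.97
side [652.2 197.7] ang -1.74
side [590.3 290.6] ang -1.5
side [523.6 199.9] ang -2.28
corners [[649.4000244140625, 109.69999694824219], [654.7999877929688, 288.8999938964844], [527.4000244140625, 292.29998779296875], [520.2999877929688, 114.0999984741211]] center [588.  201.3] size [129.2, 179.3, 127.5, 178.3]
```

View pics/m4.png

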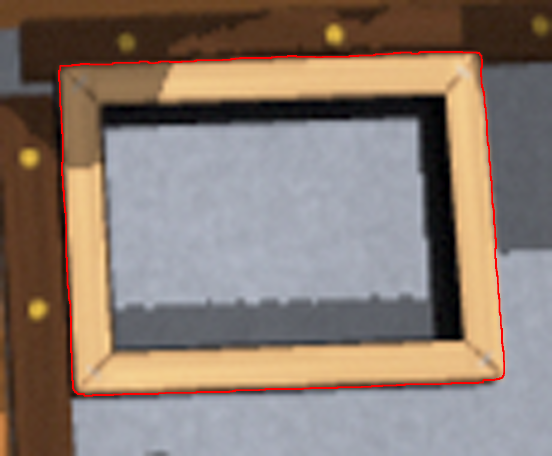

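The frame sits at about 3.2° against 3.87° for the fences. That is only just inside the limit, with the +y end of the far wall and the far end of the side wall lagging. I'll tap those ends with closed fingers from outside.

```bash
python3 plan.py 652 -335 100 93.9 4
```

```text
xyz [[0.1, 0.47, 0.14], [0.11, 0.47, 0.15], [0.1, 0.48, 0.14], [0.1, 0.47, 0.14]]
dr [[0.0, 0.0, -0.01], [0.0, 0.0, -0.01], [0.0, 0.0, -0.01], [0.0, 0.0, -0.01]]
end [ 652.2 -335.2  100.2] [1.7998e+02 3.0000e-02 9.3810e+01] max 0.48 0.01
now [ 540.5 -366.9  134.3] [1.7998e+02 3.0000e-02 9.3490e+01] t 8.28
```

Emit:
carry_out --xyz '[[0.1,0.47,0.14],[0.11,0.47,0.15],[0.1,0.48,0.14],[0.1,0.47,0.14],[0,0,0],[0,0,0.45],[0,0,0.45],[0,0,0]]' --dr '[[0,0,-0.01],[0,0,-0.01],[0,0,-0.01],[0,0,-0.01],[0,0,0],[0,0,0],[0,0,0],[0,0,0]]' --gripper -1

```text
time: 9.28
tool_pos: [650.5, -330.7, 44.7]
tcp_rot: [-3.137, -0.003, 1.641]
contact_force: [-0.2, -0.1, -0.2]
grip_width: 0.2
```

Emit:
carry_out --xyz '[[0.1,0,0],[0.1,0,0],[0.08,0,0],[0.05,0,0],[0,0,0]]' --dr '[[0,0,0],[0,0,0],[0,0,0],[0,0,0],[0,0,0]]'

```text
time: 9.9
tool_pos: [652.9, -314.6, 48.5]
tcp_rot: [3.136, 0.006, 1.64]
contact_force: [4.5, -7.2, -0.4]
grip_width: 0.6
```

Emit:
carry_out --xyz '[[0.03,0,0],[0.03,0,0],[0,0,0],[0,0,0]]' --dr '[[0,0,0],[0,0,0],[0,0,0],[0,0,0]]'

```text
time: 10.4
tool_pos: [653.0, -314.1, 49.2]
tcp_rot: [3.134, 0.01, 1.639]
contact_force: [6.0, -14.8, -1.5]
grip_width: 0.9
```

```bash
python3 -c "
from pic import *
print(get_obs()['joint_positions'])
c=capture('top');cv2.imwrite('pics/t5.png',cv2.resize(c['image'][145:255,275:415],None,fx=5.5,fy=5.5,interpolation=cv2.INTER_CUBIC))
"
```

```text
[-0.55215663  0.8602717   1.10160576 -0.00459396  1.16773319 -0.61898386]
```

View pics/t5.png

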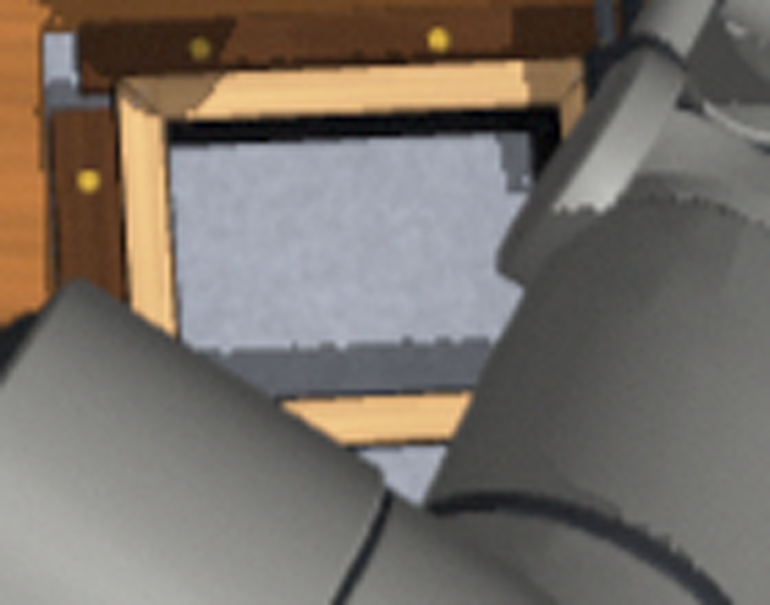

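Emit:
carry_out --xyz '[[-0.15,0,0],[-0.15,0,-0.2],[0,0,-0.9],[0,0,0]]' --dr '[[0,0,0],[0,0,0],[0,0,0],[0,0,0]]'

```text
time: 10.95
tool_pos: [654.5, -328.2, 119.4]
tcp_rot: [3.133, 0.006, 1.641]
contact_force: [0.2, 0.3, -0.0]
grip_width: 0.3
```

```bash
python3 plan.py 487 -151 110 93.9 6
```

```text
xyz [[0.52, -0.43, 0.02], [0.53, -0.43, 0.02], [0.52, -0.43, 0.02], [0.52, -0.43, 0.03], [0.53, -0.43, 0.02], [0.52, -0.43, 0.03]]
dr [[0.01, 0.01, 0.0], [0.01, 0.01, 0.0], [0.01, 0.01, 0.0], [0.01, 0.01, 0.0], [0.01, 0.01, 0.0], [0.01, 0.01, 0.0]]
end [ 487.  -151.1  109.8] [-1.800e+02 -1.500e-01  9.402e+01] max 0.53 0.01
now [ 654.5 -328.2  119.4] [179.52   0.33  94.01] t 10.95
```

Emit:
carry_out --xyz '[[0.52,-0.43,0.02],[0.53,-0.43,0.02],[0.52,-0.43,0.02],[0.52,-0.43,0.03],[0.53,-0.43,0.02],[0.52,-0.43,0.03],[0,0,0]]' --dr '[[0.01,0.01,0.0],[0.01,0.01,0.0],[0.01,0.01,0.0],[0.01,0.01,0.0],[0.01,0.01,0.0],[0.01,0.01,0.0],[0,0,0]]'

```text
time: 11.82
tool_pos: [482.4, -147.4, 105.7]
tcp_rot: [-3.131, -0.01, 1.642]
contact_force: [0.4, -0.4, 0.6]
grip_width: 0.5
```

Emit:
carry_out --xyz '[[0,-0.05,0.55],[0,0,0.55],[0,0,0]]' --dr '[[0,0,0],[0,0,0],[0,0,0]]'

```text
time: 12.2
tool_pos: [480.0, -149.1, 38.0]
tcp_rot: [-3.13, -0.01, 1.641]
contact_force: [0.6, 0.4, 0.7]
grip_width: 0.1
```

Emit:
carry_out --xyz '[[0,0.1,0],[0,0.05,0],[0,0.05,0],[0,0.03,0],[0,0,0]]' --dr '[[0,0,0],[0,0,0],[0,0,0],[0,0,0],[0,0,0]]'

```text
time: 12.82
tool_pos: [494.8, -148.3, 39.7]
tcp_rot: [-3.133, -0.008, 1.641]
contact_force: [0.3, 0.5, -0.5]
grip_width: 0.4
```

Emit:
carry_out --xyz '[[0,0.05,-0.04],[0,0.04,0],[0,0.03,0],[0,0.03,0],[0,0,0]]' --dr '[[0,0,0],[0,0,0],[0,0,0],[0,0,0],[0,0,0]]'

```text
time: 13.45
tool_pos: [502.7, -147.7, 41.7]
tcp_rot: [-3.131, -0.009, 1.641]
contact_force: [-4.4, -1.6, 2.7]
grip_width: 0.6
```

Emit:
carry_out --xyz '[[0,0.03,0],[0,0.03,0],[0,0,0],[0,0,0]]' --dr '[[0,0,0],[0,0,0],[0,0,0],[0,0,0]]'

```text
time: 13.95
tool_pos: [503.2, -147.6, 41.5]
tcp_rot: [-3.125, -0.01, 1.641]
contact_force: [-15.9, -5.2, 9.9]
grip_width: 0.2
```

Emit:
carry_out --xyz '[[0,-0.2,0],[0,-0.2,0],[0.2,-0.3,-0.8],[0.7,-0.3,-0.8],[0.9,0,-0.5],[1,0,0],[1,0,0]]' --dr '[[0,0,0],[0,0,0],[0,0,0],[0,0,0],[0,0,0],[0,0,0],[0,0,0]]' --gripper -1

```text
time: 14.82
tool_pos: [433.5, 74.2, 168.2]
tcp_rot: [-3.136, -0.008, 1.64]
contact_force: [0.5, -0.4, -0.6]
grip_width: 0.7
```

```bash
python3 - <<'E'
from pic import *
c=capture('top');cv2.imwrite('pics/t6.png',c['image'])
sides(c,(285,145,400,240),50,name="pics/m6.png")
E
```

```text
side [ 518. -201.] ang 3.79
side [ 611.4 -306.1] ang 3.84
side [ 691.4 -190.2] ang 3.9
side [597.5 -85.3] ang 3.68
corners [[525.4000244140625, -311.79998779296875], [698.9000244140625, -300.20001220703125], [683.7999877929688, -79.69999694824219], [510.70001220703125, -90.9000015258789]] center [ 604.7 -195.7] size [221.5, 173.9, 221.0, 173.5]
```

View pics/m6.png

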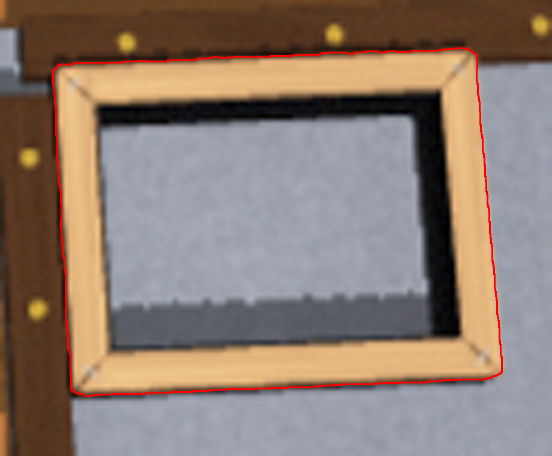

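View pics/t6.png

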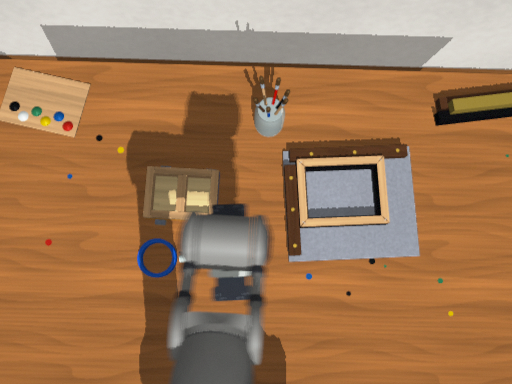

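The frame now measures 3.8°, with its corner at (683.8, −79.7) against the fence corner at (684, −80), so it is flush. The picture is still on its rests. Next is the picture.

```bash
python3 plan.py 588 201 130 178.15 12
```

```text
xyz [[0.15, 0.23, 0.05], [0.12, 0.24, 0.06], [0.09, 0.26, 0.05], [0.06, 0.27, 0.05], [0.03, 0.27, 0.05], [-0.01, 0.28, 0.06], [-0.04, 0.27, 0.05], [-0.07, 0.26, 0.05], [-0.1, 0.26, 0.05], [-0.14, 0.24, 0.06], [-0.16, 0.22, 0.05], [-0.18, 0.2, 0.05]]
dr [[0.0, -0.01, -0.87], [0.0, -0.01, -0.87], [0.0, -0.01, -0.87], [0.0, -0.01, -0.87], [0.0, -0.01, -0.87], [0.0, -0.01, -0.87], [0.0, -0.01, -0.87], [0.0, -0.01, -0.87], [0.0, -0.01, -0.87], [0.0, -0.01, -0.87], [0.0, -0.01, -0.87], [0.0, -0.01, -0.87]]
end [587.8 201.2 130.1] [179.94   0.18 177.72] max 0.28 0.87
now [431.9  80.4 168. ] [-179.6    -0.69   94.19] t 14.88
```

Emit:
carry_out --xyz '[[0.15,0.23,0.05],[0.12,0.24,0.06],[0.09,0.26,0.05],[0.06,0.27,0.05],[0.03,0.27,0.05],[-0.01,0.28,0.06],[-0.04,0.27,0.05],[-0.07,0.26,0.05]]' --dr '[[0.0,-0.01,-0.87],[0.0,-0.01,-0.87],[0.0,-0.01,-0.87],[0.0,-0.01,-0.87],[0.0,-0.01,-0.87],[0.0,-0.01,-0.87],[0.0,-0.01,-0.87],[0.0,-0.01,-0.87]]' --gripper 0.52

```text
time: 15.88
tool_pos: [538.1, 152.6, 141.5]
tcp_rot: [-3.139, -0.002, 2.617]
contact_force: [0.2, -0.1, 0.0]
grip_width: 69.4
```

Emit:
carry_out --xyz '[[-0.1,0.26,0.05],[-0.14,0.24,0.06],[-0.16,0.22,0.05],[-0.18,0.2,0.05],[0,0,0]]' --dr '[[0.0,-0.01,-0.87],[0.0,-0.01,-0.87],[0.0,-0.01,-0.87],[0.0,-0.01,-0.87],[0,0,0]]'

```text
time: 16.5
tool_pos: [589.9, 192.9, 128.4]
tcp_rot: [-3.139, 0.002, 3.098]
contact_force: [-0.3, -0.3, 0.6]
grip_width: 69.5
```

```bash
python3 plan.py 588 201 110 178.15 2;python3 -c "
from pic import *
c=capture('scene');cv2.imwrite('pics/s7.png',cv2.resize(c['image'][150:320,220:420],None,fx=3.5,fy=3.5,interpolation=cv2.INTER_CUBIC))
c=capture('top');cv2.imwrite('pics/t7.png',c['image'])"
```

```text
xyz [[0.02, 0.07, 0.15], [0.02, 0.06, 0.16]]
dr [[-0.01, 0.01, -0.04], [-0.01, 0.01, -0.04]]
end [587.9 200.8 109.8] [ 1.7999e+02 -5.0000e-02  1.7815e+02] max 0.16 0.04
now [589.9 192.9 128.4] [-1.7985e+02  1.1000e-01  1.7751e+02] t 16.5
```

View pics/s7.png

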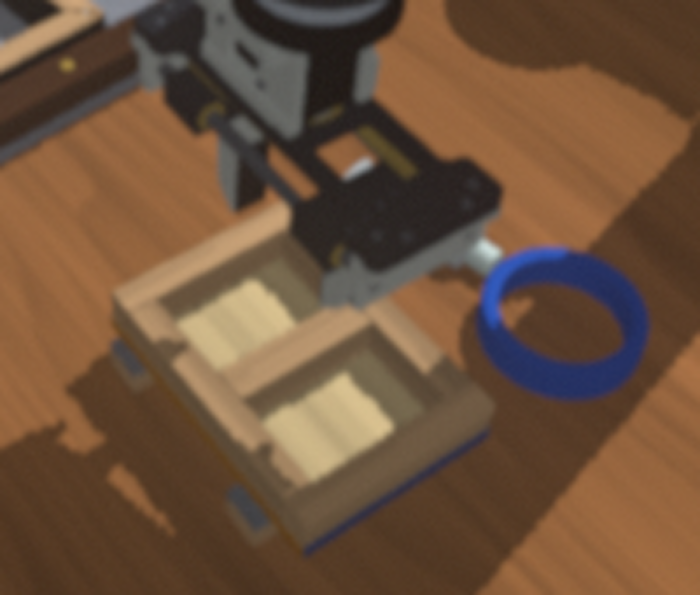

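```bash
python3 -c "
from pic import *
c=capture('scene')
import numpy as np
cr=cv2.resize(c['image'][150:320,220:420],None,fx=3.5,fy=3.5,interpolation=cv2.INTER_CUBIC)
a=np.radians(-1.85);R=np.array([[np.cos(a),-np.sin(a)],[np.sin(a),np.cos(a)]])
for l in [(0,0),(45.5,11),(45.5,-11),(-45.5,11),(63.5,89),(-63.5,89),(63.5,-89)]:
    q=R@np.array(l)+[588,201]; u=(proj(c,[*q,52])-[220,150]+.5)*3.5; cv2.circle(cr,tuple(int(x) for x in u),3,(0,0,255),-1)
cv2.imwrite('pics/s7b.png',cr)"
```

```text
(no output)
```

View pics/s7b.png

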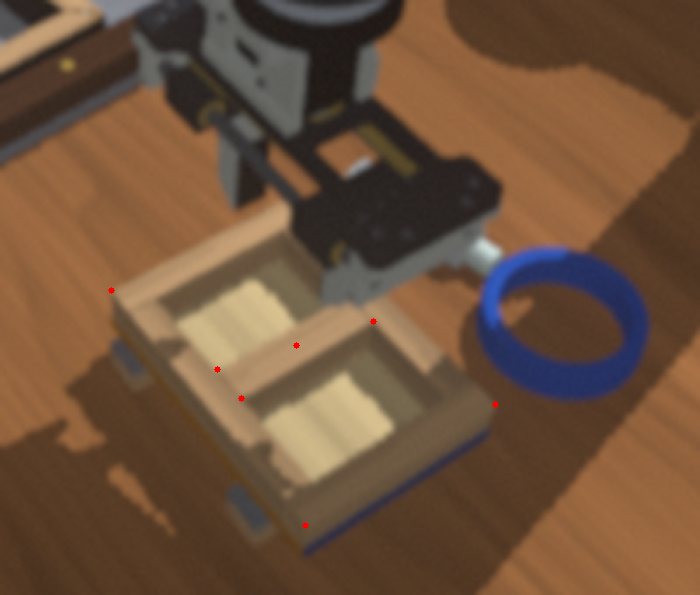

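The red predicted points lie on the brace and rim to within about 2 mm. I'll descend and grip.

Emit:
carry_out --xyz '[[0.02,0.07,0.15],[0.02,0.06,0.16],[0,0,0]]' --dr '[[-0.01,0.01,-0.04],[-0.01,0.01,-0.04],[0,0,0]]'

```text
time: 17.02
tool_pos: [586.9, 200.5, 109.0]
tcp_rot: [-3.141, -0.003, 3.11]
contact_force: [0.5, -0.8, 0.3]
grip_width: 69.6
```

```bash
python3 plan.py 588 201 52 178.15 5
```

```text
xyz [[0.0, 0.0, 0.19], [-0.01, 0.0, 0.19], [0.0, 0.01, 0.19], [-0.01, 0.0, 0.19], [0.0, 0.0, 0.19]]
dr [[0.0, 0.0, 0.0], [0.0, 0.0, 0.0], [0.0, 0.0, 0.0], [0.0, 0.0, 0.0], [0.0, 0.0, 0.0]]
end [587.9 201.1  52. ] [-179.96   -0.18  178.18] max 0.19 0.0
now [586.9 200.5 109. ] [-179.96   -0.18  178.18] t 17.02
```

Emit:
carry_out --xyz '[[0,0,0.19],[-0.01,0,0.19],[0,0.01,0.19],[-0.01,0,0.19],[0,0,0.19],[0,0,0]]' --dr '[[0,0,0],[0,0,0],[0,0,0],[0,0,0],[0,0,0],[0,0,0]]'

```text
time: 17.77
tool_pos: [588.3, 200.8, 52.1]
tcp_rot: [-3.141, -0.003, 3.11]
contact_force: [-0.6, -0.0, 0.3]
grip_width: 69.9
```

Emit:
carry_out --xyz '[[0,0,0],[0,0,0],[0,0,0],[0,0,0],[0,0,0],[0,0,0],[0,0,0],[0,0,0]]' --dr '[[0,0,0],[0,0,0],[0,0,0],[0,0,0],[0,0,0],[0,0,0],[0,0,0],[0,0,0]]' --gripper -1

```text
time: 18.77
tool_pos: [589.7, 201.1, 54.2]
tcp_rot: [3.141, 0.001, 3.11]
contact_force: [0.0, -0.6, 5.9]
grip_width: 0.5
```

```bash
python3 -c "
from pic import *
print(get_obs())
c=capture('scene');cv2.imwrite('pics/s8.png',cv2.resize(c['image'][150:320,220:420],None,fx=3.5,fy=3.5,interpolation=cv2.INTER_CUBIC))
c=capture('top');cv2.imwrite('pics/t8.png',c['image'])"
```

```text
{'time': 18.775, 'joint_positions': array([ 2.05774071e-01,  6.90511852e-01,  1.44609209e+00, -2.67223507e-05,
        1.00373558e+00, -1.33308499e+00]), 'dq': array([ 0.00025393, -0.00035629, -0.00057734, -0.00049482,  0.00072218,
        0.00214053]), 'tau': array([ 9.70751513e-03, -5.26564336e+01, -1.90519452e+01, -1.28352817e-02,
        3.75129108e-02, -1.31132269e-04]), 'tool_pos': array([589.67048357, 201.12028374,  54.20305034]), 'tcp_rot': array([3.14131949e+00, 1.22321088e-03, 3.10966956e+00]), 'contact_force': array([ 0.0137261 , -0.60798858,  5.88395726]), 'moment': array([ 0.09645352, -0.06846891,  0.03384555]), 'grip_width': 0.5072340380240741}
```

View pics/s8.png

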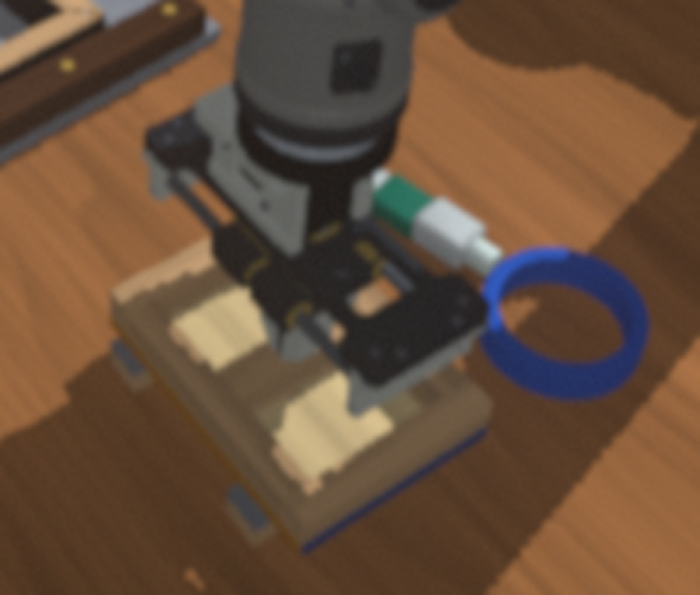

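View pics/t8.png

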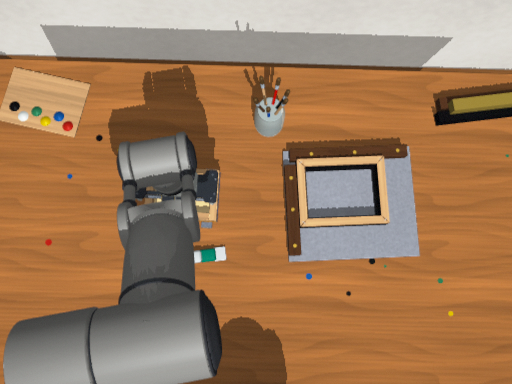

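```bash
python3 -c "
from pic import *
c=capture('scene')
cr=cv2.resize(c['image'][190:300,245:375],None,fx=6,fy=6,interpolation=cv2.INTER_LANCZOS4)
for p in [(589.7,201,32),(589.7,201,52),(589.7,201,98),(588,201,24)]:
    u=(proj(c,p)-[245,190]+.5)*6; print(p,u); cv2.circle(cr,tuple(int(x) for x in u),3,(0,0,255),-1)
cv2.imwrite('pics/s8b.png',cr)"
```

```text
(589.7, 201, 32) [350.11023114 391.50653937]
(589.7, 201, 52) [353.98377216 354.47537958]
(589.7, 201, 98) [363.44285197 264.04631377]
(588, 201, 24) [352.61343262 403.43685912]
```

View pics/s8b.png

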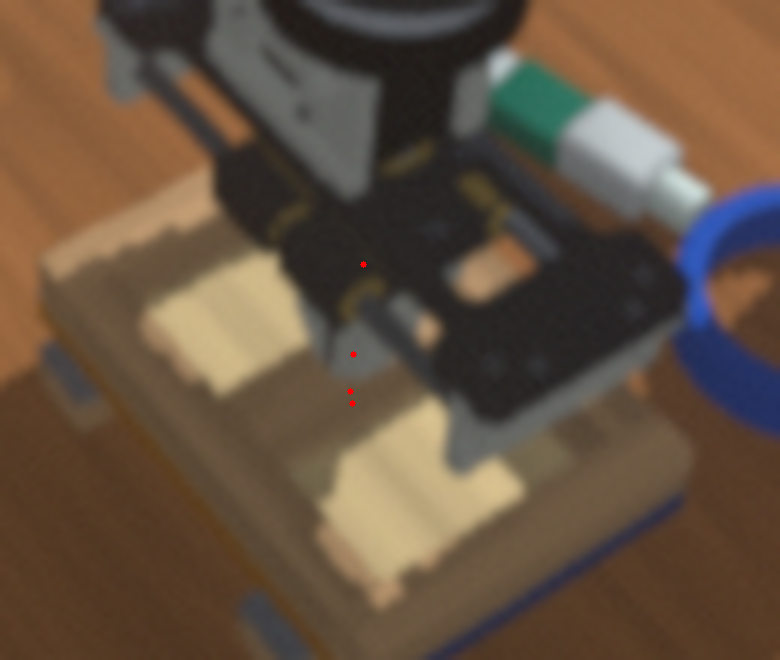

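The fingers have shut on top of the brace instead of around it. The tips look to be near z≈50, so they reach less far ahead of the TCP than stated. I'll raise, reopen, check that the picture hasn't shifted, and go deeper with force checks.

Emit:
carry_out --xyz '[[0,0,-0.3],[0,0,-0.5],[0,0,-0.5],[0,0,0]]' --dr '[[0,0,0],[0,0,0],[0,0,0],[0,0,0]]'

```text
time: 19.42
tool_pos: [590.6, 201.4, 134.7]
tcp_rot: [3.14, 0.005, 3.11]
contact_force: [-0.4, -0.1, -0.6]
grip_width: 0.4
```

Emit:
carry_out --xyz '[[0,0,0],[0,0,0],[0,0,0],[0,0,0],[0,0,0],[0,0,0]]' --dr '[[0,0,0],[0,0,0],[0,0,0],[0,0,0],[0,0,0],[0,0,0]]' --gripper 0.52

```text
time: 20.18
tool_pos: [589.0, 201.0, 131.3]
tcp_rot: [-3.141, -0.001, 3.11]
contact_force: [0.0, 0.0, -0.5]
grip_width: 56.2
```

```bash
python3 -c "
from pic import *
o=get_obs();print(o['tool_pos'],o['tcp_rot'],o['grip_width'],o['contact_force'])
c=capture('scene')
a=np.radians(-1.85);R=np.array([[np.cos(a),-np.sin(a)],[np.sin(a),np.cos(a)]])
cr=cv2.resize(c['image'][170:310,235:395],None,fx=4.8,fy=4.8,interpolation=cv2.INTER_LANCZOS4)
D=lambda p,col:cv2.circle(cr,tuple(int(x) for x in (proj(c,p)-[235,170]+.5)*4.8),3,col,-1)
for l in [(0,0),(45.5,11),(45.5,-11),(-45.5,11),(63.5,89),(-63.5,89),(63.5,-89)]: D([*(R@np.array(l)+[588,201]),52],(0,0,255))
t=o['tool_pos']
for s in(-1,1):
  for dz in(-22,0):
   D([t[0],t[1]+s*35,t[2]+dz],(0,255,0))
cv2.imwrite('pics/s9.png',cr)"
```

```text
[589.02321518 201.01809431 131.30668946] [-3.14144374e+00 -7.52969645e-04  3.10962278e+00] 56.22584594595558 [ 0.03272516  0.00262618 -0.45991315]
```

View pics/s9.png

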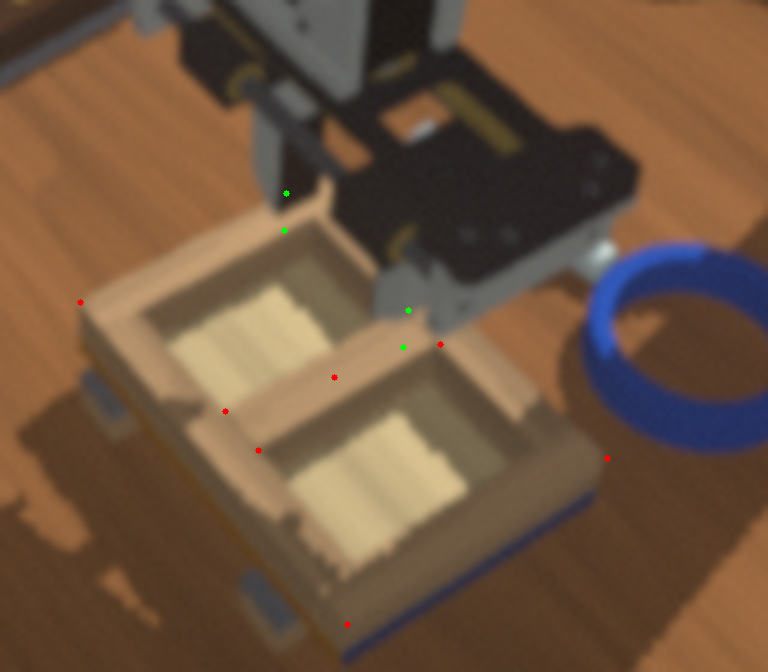

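The green markers compare the stated geometry with the image. The finger ends are at the TCP level (upper dots), not 22 mm below it. The picture has not moved, so I'll aim for TCP z≈30, in steps.

Emit:
carry_out --xyz '[[0.01,0,0.4],[0,0,0.4],[0,0,0.4],[0,0,0.2],[0,0,0]]' --dr '[[0,0,0],[0,0,0],[0,0,0],[0,0,0],[0,0,0]]'

```text
time: 20.85
tool_pos: [588.0, 200.9, 46.8]
tcp_rot: [-3.141, -0.002, 3.11]
contact_force: [0.3, -0.5, 0.5]
grip_width: 69.8
```

Emit:
carry_out --xyz '[[0,0,0.1],[0,0,0.1],[0,0,0]]' --dr '[[0,0,0],[0,0,0],[0,0,0]]'

```text
time: 21.22
tool_pos: [588.2, 201.0, 35.1]
tcp_rot: [-3.141, -0.001, 3.11]
contact_force: [0.7, 0.2, -0.4]
grip_width: 69.9
```

Emit:
carry_out --xyz '[[0,0,0.06],[0,0,0]]' --dr '[[0,0,0],[0,0,0]]'

```text
time: 21.48
tool_pos: [588.3, 201.0, 31.6]
tcp_rot: [-3.141, -0.001, 3.11]
contact_force: [0.2, -0.6, 0.5]
grip_width: 69.9
```

Emit:
carry_out --xyz '[[0,0,0],[0,0,0],[0,0,0],[0,0,0],[0,0,0],[0,0,0],[0,0,0],[0,0,0]]' --dr '[[0,0,0],[0,0,0],[0,0,0],[0,0,0],[0,0,0],[0,0,0],[0,0,0],[0,0,0]]' --gripper -1

```text
time: 22.48
tool_pos: [588.3, 201.0, 31.7]
tcp_rot: [-3.141, -0.001, 3.11]
contact_force: [-0.6, -0.2, -0.5]
grip_width: 21.8
```

Gripped at 21.8 mm, which matches the brace. I'll lift gently.

Emit:
carry_out --xyz '[[0,0,-0.05],[0,0,-0.1],[0,0,-0.15],[0,0,-0.2],[0,0,-0.2],[0,0,-0.15],[0,0,-0.1],[0,0,0]]' --dr '[[0,0,0],[0,0,0],[0,0,0],[0,0,0],[0,0,0],[0,0,0],[0,0,0],[0,0,0]]'

```text
time: 23.48
tool_pos: [588.6, 201.1, 89.2]
tcp_rot: [3.142, 0.0, 3.11]
contact_force: [0.5, 0.5, -2.5]
grip_width: 21.7
```

```bash
python3 -c "
from pic import *
o=get_obs();print(o['tool_pos'],o['grip_width'],o['contact_force'],o['moment'])
c=capture('scene');cv2.imwrite('pics/s10.png',c['image'])"
```

```text
[588.59482885 201.07150922  89.24741223] 21.72122127711973 [ 0.54493599  0.51083353 -2.49236996] [ 0.16909914 -0.19105247 -0.04655352]
```

View pics/s10.png

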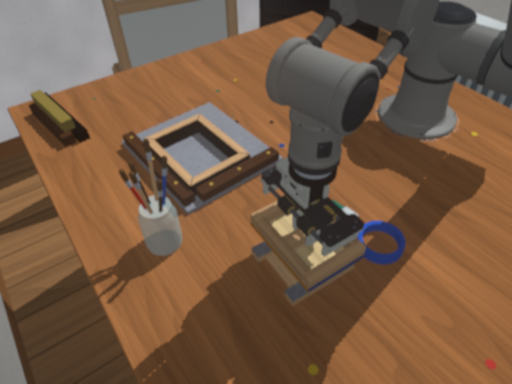

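The picture is clear of its rests and level, with about 2.5 N of weight on the wrist. I'll raise it further, then cross over.

Emit:
carry_out --xyz '[[0,0,-0.1],[0,0,-0.2],[0,0,-0.25],[0,0,-0.25],[0,0,-0.25],[0,0,-0.2],[0,0,-0.1],[0,0,0]]' --dr '[[0,0,0],[0,0,0],[0,0,0],[0,0,0],[0,0,0],[0,0,0],[0,0,0],[0,0,0]]'

```text
time: 24.52
tool_pos: [588.6, 201.1, 170.1]
tcp_rot: [-3.142, -0.0, 3.11]
contact_force: [-0.3, 0.1, -2.5]
grip_width: 21.5
```

```bash
python3 plan.py 606.2 -195.5 172 183.85 24
```

```text
xyz [[-0.02, -0.27, 0.0], [-0.02, -0.28, 0.0], [-0.02, -0.27, 0.0], [-0.02, -0.28, -0.01], [-0.01, -0.28, 0.0], [-0.02, -0.27, 0.0], [-0.01, -0.28, 0.0], [-0.02, -0.27, 0.0], [-0.01, -0.28, 0.0], [-0.01, -0.27, 0.0], [-0.01, -0.28, 0.0], [-0.01, -0.27, -0.01], [0.0, -0.28, 0.0], [-0.01, -0.27, 0.0], [0.0, -0.28, 0.0], [-0.01, -0.28, 0.0], [0.0, -0.27, 0.0], [0.0, -0.28, 0.0], [0.0, -0.27, -0.01], [0.0, -0.28, 0.0], [0.0, -0.27, 0.0], [0.0, -0.28, 0.0], [0.01, -0.28, 0.0], [0.0, -0.27, 0.0]]
dr [[0.0, 0.0, -0.03], [0.0, 0.0, -0.03], [0.0, 0.0, -0.03], [0.0, 0.0, -0.03], [0.0, 0.0, -0.03], [0.0, 0.0, -0.03], [0.0, 0.0, -0.03], [0.0, 0.0, -0.03], [0.0, 0.0, -0.03], [0.0, 0.0, -0.03], [0.0, 0.0, -0.03], [0.0, 0.0, -0.03], [0.0, 0.0, -0.03], [0.0, 0.0, -0.03], [0.0, 0.0, -0.03], [0.0, 0.0, -0.03], [0.0, 0.0, -0.03], [0.0, 0.0, -0.03], [0.0, 0.0, -0.03], [0.0, 0.0, -0.03], [0.0, 0.0, -0.03], [0.0, 0.0, -0.03], [0.0, 0.0, -0.03], [0.0, 0.0, -0.03]]
end [ 606.4 -195.4  171.9] [-1.8000e+02 -1.0000e-02 -1.7607e+02] max 0.28 0.03
now [588.6 201.1 170.1] [-1.8000e+02 -1.0000e-02  1.7817e+02] t 24.52
```

Emit:
carry_out --xyz '[[-0.01,-0.1,0],[-0.02,-0.2,0],[-0.02,-0.27,0],[-0.02,-0.28,0],[-0.01,-0.28,0],[-0.02,-0.27,0],[-0.01,-0.28,0],[-0.02,-0.27,0]]' --dr '[[0,0,-0.03],[0,0,-0.03],[0,0,-0.03],[0,0,-0.03],[0,0,-0.03],[0,0,-0.03],[0,0,-0.03],[0,0,-0.03]]'

```text
time: 25.52
tool_pos: [594.5, 82.8, 169.8]
tcp_rot: [-3.141, -0.001, -3.14]
contact_force: [-0.3, 0.7, -1.8]
grip_width: 21.6
```

Emit:
carry_out --xyz '[[-0.01,-0.28,0],[-0.01,-0.28,0],[-0.01,-0.28,0],[-0.01,-0.27,-0.01],[0,-0.28,0],[-0.01,-0.27,0],[0,-0.28,0],[-0.01,-0.28,0]]' --dr '[[0,0,-0.03],[0,0,-0.03],[0,0,-0.03],[0,0,-0.03],[0,0,-0.03],[0,0,-0.03],[0,0,-0.03],[0,0,-0.03]]'

```text
time: 26.52
tool_pos: [600.2, -50.3, 170.4]
tcp_rot: [-3.141, -0.001, -3.106]
contact_force: [-0.2, 0.5, -2.7]
grip_width: 21.8
```

Emit:
carry_out --xyz '[[0,-0.28,0],[0,-0.28,0],[0,-0.28,0],[0,-0.27,0],[0,-0.25,0],[0,-0.2,0],[0,-0.15,0],[0,-0.05,0]]' --dr '[[0,0,-0.03],[0,0,-0.03],[0,0,-0.03],[0,0,-0.03],[0,0,-0.03],[0,0,-0.03],[0,0,-0.03],[0,0,-0.03]]'

```text
time: 27.52
tool_pos: [605.2, -155.2, 170.4]
tcp_rot: [3.142, -0.001, -3.073]
contact_force: [0.6, 0.2, -2.5]
grip_width: 21.7
```

Emit:
carry_out --xyz '[[0,0,0],[0,0,0]]' --dr '[[0,0,0],[0,0,0]]'

```text
time: 27.78
tool_pos: [605.1, -154.2, 170.4]
tcp_rot: [3.141, -0.001, -3.073]
contact_force: [-0.3, -0.7, -2.5]
grip_width: 21.8
```

```bash
python3 plan.py 606.2 -195.5 165 183.85 5; python3 -c "
from pic import *
for n in('top','scene'): cv2.imwrite(f'pics/{n}11.png',capture(n)['image'])"
```

```text
xyz [[0.01, -0.14, 0.02], [0.0, -0.14, 0.02], [0.01, -0.13, 0.01], [0.0, -0.14, 0.02], [0.01, -0.14, 0.02]]
dr [[0.0, 0.0, 0.0], [0.0, 0.0, 0.0], [0.0, 0.0, 0.0], [0.0, 0.0, 0.0], [0.0, 0.0, 0.0]]
end [ 606.2 -195.6  165. ] [ 1.7999e+02 -4.0000e-02 -1.7604e+02] max 0.14 0.0
now [ 605.1 -154.2  170.4] [ 1.7999e+02 -4.0000e-02 -1.7604e+02] t 27.77
```

View pics/scene11.png

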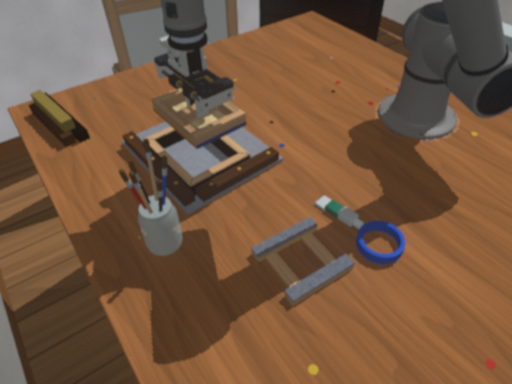

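View pics/top11.png

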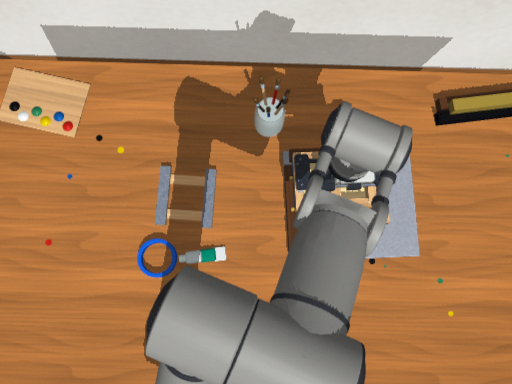

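Emit:
carry_out --xyz '[[0,-0.08,0],[0.01,-0.14,0.02],[0.01,-0.14,0.02],[0,-0.14,0.02],[0.01,-0.12,0.02],[0,-0.07,0.01],[0,0,0],[0,0,0]]' --dr '[[0,0,0],[0,0,0],[0,0,0],[0,0,0],[0,0,0],[0,0,0],[0,0,0],[0,0,0]]'

```text
time: 28.88
tool_pos: [606.2, -195.9, 165.1]
tcp_rot: [3.142, -0.001, -3.073]
contact_force: [-0.2, 0.2, -3.0]
grip_width: 21.6
```

```bash
python3 - <<'E'
from pic import *
o=get_obs();print(o['tool_pos'],np.degrees(o['tcp_rot']),o['grip_width'])
c=capture('scene')
x0,y0,f=100,60,4.4
cr=cv2.resize(c['image'][60:190,100:270],None,fx=f,fy=f,interpolation=cv2.INTER_LANCZOS4)
D=lambda p,col:cv2.circle(cr,tuple(int(x) for x in (proj(c,p)-[x0,y0]+.5)*f),2,col,-1)
a=np.radians(3.87);R=np.array([[np.cos(a),-np.sin(a)],[np.sin(a),np.cos(a)]])
C=np.array([606.5,-195.5])
pz=o['tool_pos'][2]+4.3
for l in [(63.5,89),(-63.5,89),(63.5,-89),(-63.5,-89)]: D([*(R@np.array(l)+C),pz+16],(0,0,255)); D([*(R@np.array(l)+C),pz-16],(255,0,255))
for l in [(85,110),(-85,110),(85,-110),(-85,-110)]: D([*(R@np.array(l)+C),50],(0,255,0))
cv2.imwrite('pics/s12.png',cr)
c=capture('top');cv2.imwrite('pics/t12.png',cv2.resize(c['image'][130:260,270:430],None,fx=4.4,fy=4.4))
E
```

```text
[ 606.20982981 -195.89666484  165.06925052] [ 1.79998583e+02 -3.29088391e-02 -1.76059807e+02] 21.56120965717347
```

View pics/s12.png

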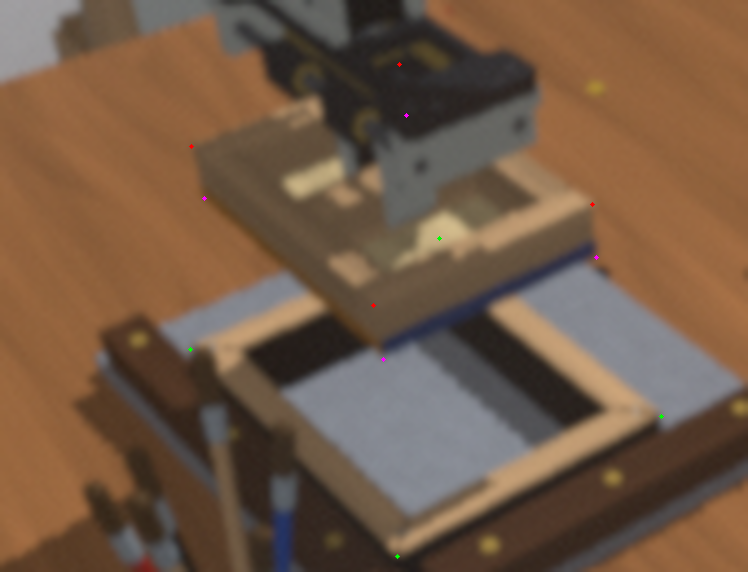

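View pics/t12.png

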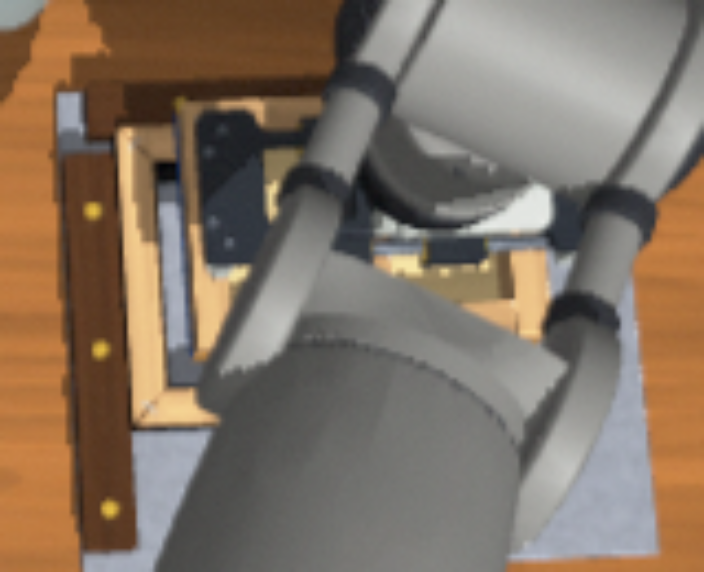

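Checks before handing in:
- **Picture position:** its top corners in the scene view, near (195,148), (592,205) and (375,300) in the crop, fall within about 2 mm of the predicted centred pose.
- **Gap and level:** it is level, with its underside about 100 mm above the frame.
- **Bystanders:** the tape, tube and jar are at their original pixels.

One last stillness check, then I'll hand it in.

Emit:
carry_out --xyz '[[0,0,0],[0,0,0],[0,0,0],[0,0,0]]' --dr '[[0,0,0],[0,0,0],[0,0,0],[0,0,0]]'

```text
time: 29.48
tool_pos: [606.2, -196.1, 165.0]
tcp_rot: [-3.142, -0.001, -3.073]
contact_force: [1.0, 1.0, -2.1]
grip_width: 21.8
```

```bash
python3 -c "
from plant import *
o=get_obs();print(o['tool_pos'],o['tcp_rot'],abs(o['dq']).max(),o['grip_width'],o['contact_force'])
close_job()"
```

```text
[ 606.18628236 -196.08452505  165.01411903] [-3.14157351e+00 -6.13097752e-04 -3.07298779e+00] 0.0026608399979538653 21.765386190327263 [ 0.99065339  0.96829392 -2.09896043]
the job is handed in; nothing more can be done
```

The frame is pushed into the fence corner, and the picture is held level and still about 10 cm above it. I handed the job in at about 29.5 s. No verdict is reported.

**Frame:** I gripped its near wall, slid it in, released it, then tapped the lagging ends with closed fingers. In the last clear view it measured about 3.8° against 3.87° for the fences. Its corner was at (683.8, −79.7) against the fence corner at (684, −80). Both taps ended with the force climbing to about 15 N in 0.5 mm, so it was hard against the fences. I did not re-measure the frame with the picture above it, because the arm hid most of it.

**Picture:** the first grasp failed. The fingers shut on top of the brace because the fingertips were about at the TCP, not 22 mm ahead of it. The picture did not move. I went about 20 mm deeper and gripped the brace (21.8 mm, against its 22 mm width). I then lifted it level and carried it over the frame.

**Final pose:**

| Check | Value |
|---|---|
| TCP position | (606.2, −196.1, 165.0) |
| Frame centre, from the fence corner | (606.6, −195.4) |
| Angle between picture and frame (from tool yaw) | within about 0.2° |
| Tool tilt | below 0.001 rad |
| Joint speeds | below 0.003 rad/s |

**Disagreements:** the frame's x size read about 173.6 mm instead of 170, so the camera's estimate of its centre was 2 mm nearer the robot. I used the nominal size from the fence corner instead. The picture's lower edge also appeared a few millimetres higher than predicted, which the height limits easily allow.

The jar, tape and tube look unmoved in the images.

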